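# Wring the brass setup block onto the steel one

### The arm

A 6-joint arm with a two-finger parallel gripper is mounted at the origin on the work surface. World frame = base frame: x ahead of the robot, y to its left, z up, the work surface at z = 0. Lengths are in m, angles in degrees, forces in N, time in s.
With the tool pointing down it reaches from about 0.35 to 0.875 m from the base axis. Payload 4.2 kg.
Tool frame: the origin (TCP) lies midway between the tips of the shut fingers; the grasp point (between the pads) lies 19 mm behind it; z points along the fingers, y is the direction in which the jaws open and shut (so a half turn about z gives the same grasp; the last joint's range is limited). The gripper opens to 87 mm and grips with 3 to 60 N. Pads are 19 mm wide; open, the fingers measure 117 mm over their backs; the gripper's body (75 mm by 190 mm) begins 51 mm behind the grasp point.
Start: joints at [-51.933, 22.042, 0.453, 0, -68.411, -14.817], TCP at [0.247, -0.574, 0.223] pointing down, gripper open.
Joint ranges: [-179.83, 179.83], [-69.29, 118.12], [-61.27, 80.66], [-181.25, 117.63], [-171.15, -9.14], [-177.46, 177.46]. Speed limits (degrees/s): [159.86, 159.86, 180, 180, 180, 180].

### API

Orientations are given as a 3x3 rotation matrix whose columns are the frame's x, y, z axes.
In Python, from station import r gives the robot as it stands.
- The arm moves only by the tool play_rows, never from a script. Its argument "commands" is a list that holds one entry, the list of rows, each a list of 7 numbers: the shift along the world's x, y, z in m, then the turn, a rotation vector about the world's x, y, z in rad, then the closure, from 0 (fully open) to 1 (shut). A call has 1 to 5 rows; each row is the pose to reach, as a shift and turn from the pose commanded when the call began; what a row does not reach only later rows make up. A row lasts 1/10 s, in which the tool goes at most 50 mm and 8.59 degrees, less where a joint would pass 70% of its speed; a pose out of reach is approached as far as the arm can. A call with a gripper value outside its range is refused whole. The fingers move at their own pace and stop on an object; the grip force is fixed at half the most. Time passes only in rows, so rows that repeat a pose let the fingers close. It gives the time, the measured TCP pose, the force and the opening at its end, in the units of the state.
- r.sense(): the state, without advancing time (a new reading comes with each control period).
- r.capture(name): name is "scene" or "top" or "wrist"; returns a dict with "image" (400x640x3 uint8, red, green, blue), "range_z" (400x640 float32, m along the optical axis (not along the pixel's ray), 0 where there is no reading), "intrinsics" (3x3 intrinsics, pixels), "extrinsics" (4x4, takes a point from camera to world coordinates); the wrist camera has in their place "mount" (4x4, takes a point from camera to tool coordinates, whose origin is the TCP and whose axes are the flange's). Camera axes: x right, y up, looking along -z (the intrinsics and any distortion apply to the point x, -y, -z); pixel columns grow to the right and rows downward; lengths in m; the calibration is good to about 2 mm. A picture is of the moment at which its call begins: read the wrist's pose just before it.
- r.finish_job(): hands the job in, once; it reports no verdict.
The state is a dict: "time_s": time; "joints": joint angles; "joint_velocities": joint speeds; "effort": joint torques, N m; "tcp_pos": TCP position; "ee_rot": TCP orientation; "wrist_force": force on the tool from outside, world axes, zero at the start; "moment": the same for the moment, N m; "gripper_width": opening from 0.0 (shut) to 1.0 (fully open).
Only numpy, scipy, OpenCV 4.12 (cv2) and the standard library are available. Lean on these libraries where they do the work, as an engineer would, in place of code of your own. Each camera call takes 0.05 s, during which the arm holds its last target. There are 200 camera calls.

### The job

Build up the height stack for setting the saw: lay the brass block flat and in line on the open end of the steel block in the blue cradle (the end away from the red stop), about half its length overlapping. Then slide it along the steel face, without lifting it, until its end meets the red stop and the two faces cover each other fully, and let go. Never bring it down or carry it low over the middle of the steel block, and leave the aluminium block and the dark wooden block where they are.

Things in the scene. Friction and masses are not known exactly. Their poses are not given: they have to be found in the camera images.
- brass_block: Yellow brass setup block, 80 x 36 x 20 mm (x, y, z), about 0.5 kg, lying loose and flat on the bench. Origin at the centre of its underside, x along its length, z up. Either way round is right.
- cradle: Fixed blue plate 150 x 90 x 14 mm; origin: centre of its underside. Centred on it a steel block, 80 (x) x 36 (y) mm, its top face 45 mm above the bench. Dark jaws at its long sides: 32 mm high, to y = +-28 mm. Red stop at its +x end: inner face at x = 40 mm, 36 wide, 10 thick, top 55 mm up. Open end: -x. With the brass block home, its origin lies above this one. Slide towards +x.
- alu_block: Very pale, silvery (almost white) aluminium block of the same size as the brass one, 80 x 36 x 20 mm, loose, to be left alone. Origin at the centre of its underside.
- wood_block: Dark wooden block of the same size, 80 x 36 x 20 mm, loose, to be left alone. Origin at the centre of its underside.
Things that resemble listed ones, but are neither listed nor needed, are in the scene too. What is meant by the brass_block is not orange, pink or purple, and is the larger of those in its own colour.

How it is judged:
By the outcome, as a careful person would: the job done as asked, in the order asked, and still so for the second after the job is handed in, with the robot touching nothing.
It also fails if it takes over 38 s, if anything falls off the work surface, if the arm or the gripper's body presses on something with over 40 N, if the wrist force passes 120 N, or if a joint passes its speed limit or range.

## Working session

There is one attempt and no reset: what is moved stays moved. The work goes in short steps, Python scripts to look and compute and a tool call to move; the robot and the scene stay as the last step left them, time stands still between calls to the robot, and variables do not carry over. Pictures are saved under pics/ and viewed, about 8 in all and at most 12, crops included, and the job is handed in when it is done.

Besides the shell and the picture viewer there is one more tool, called after "Call:" by a JSON object that holds its "method" and its "body". play_rows: Moves the arm, as the interface text tells. Its arguments: {"type":"object","properties":{"commands":{"type":"array","items":{"type":"array","items":{"type":"array","items":{"type":"number"}}}}},"required":["commands"]}

```bash
mkdir -p pics; cat > h.py <<'E'
import numpy as np, cv2
from station import r
def pts(c, E=None):
    K=c["intrinsics"]; z=c["range_z"]; E=c["extrinsics"] if E is None else E
    v,u=np.mgrid[:z.shape[0],:z.shape[1]]
    P=np.stack([(u-K[0,2])/K[0,0]*z,-(v-K[1,2])/K[1,1]*z,-z],-1)
    return P@E[:3,:3].T+E[:3,3]
def save(n,im): cv2.imwrite(f"pics/{n}.png",cv2.cvtColor(im,cv2.COLOR_RGB2BGR))
E
python3 - <<'E'
from h import *
for n in("top","scene"):
    c=r.capture(n); save(n,c["image"]); np.savez(f"{n}.npz",**c); print(n,c.keys(),c["intrinsics"],c["extrinsics"])
print(r.sense())
E
```

```text
top dict_keys(['image', 'range_z', 'intrinsics', 'extrinsics']) [[470.08922051   0.         319.60832081]
 [  0.         470.08922051 198.75766736]
 [  0.           0.           1.        ]] [[-0.02716739  0.98883884 -0.14649121  0.394027  ]
 [-0.99962831 -0.02654076  0.00623076  0.10182558]
 [ 0.00227323  0.14660603  0.98919235  0.98896599]
 [ 0.          0.          0.          1.        ]]
scene dict_keys(['image', 'range_z', 'intrinsics', 'extrinsics']) [[369.38899893   0.         319.04317587]
 [  0.         369.38899893 192.74413124]
 [  0.           0.           1.        ]] [[ 0.55732504 -0.6937887   0.45612063  0.88125187]
 [ 0.83024472  0.47167903 -0.29700605 -0.1478811 ]
 [-0.0090831   0.54422066  0.83889295  0.66648122]
 [ 0.          0.          0.          1.        ]]
{'time_s': 0.1, 'joints': array([-5.19307357e+01,  2.20864149e+01,  3.88286748e-01, -2.23248949e-02,
       -6.84125938e+01, -1.48152524e+01]), 'joint_velocities': array([ 0.01813452, -0.24081785,  0.14803542,  0.117069  , -0.00110254,
        0.07479434]), 'effort': array([-1.93551808e-03, -3.91688883e+01,  1.87933213e+01,  4.23204884e+00,
        1.34286174e-02, -9.58354804e-05]), 'tcp_pos': array([ 0.24653381, -0.57374114,  0.22158076]), 'ee_rot': array([[-9.18820230e-01, -3.94675263e-01, -9.06329359e-04],
       [-3.94676277e-01,  9.18818585e-01,  1.74474658e-03],
       [ 1.44143944e-04,  1.96081515e-03, -9.99998067e-01]]), 'wrist_force': array([-0.03042995,  0.9603752 ,  0.65741329]), 'moment': array([-0.0120868 , -0.03616293, -0.03110988]), 'gripper_width': 0.9979662241725669}
```

View pics/top.png

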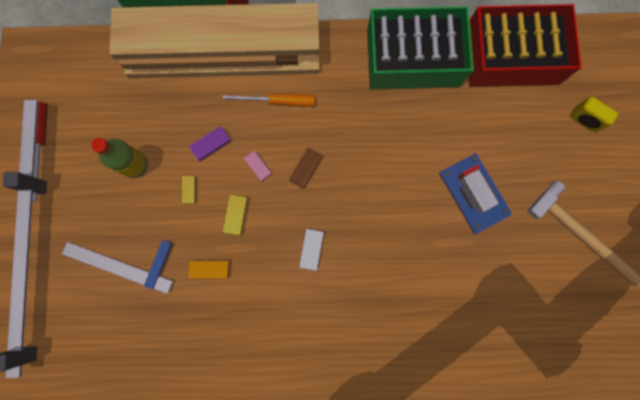

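View pics/scene.png

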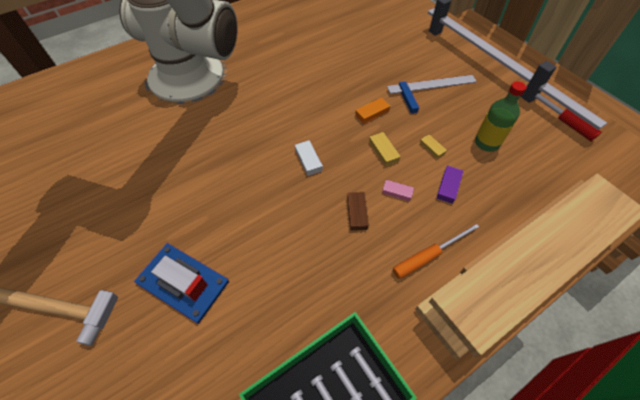

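The top view shows the brass block at (235,214), with a smaller yellow decoy at (188,189). The aluminium block is at (311,249) and the wood block at (306,168). The cradle is at (475,193), and its red stop is at the upper end, near (470,172).

```bash
python3 - <<'E'
from h import *
c=dict(np.load("top.npz")); hsv=cv2.cvtColor(c["image"],cv2.COLOR_RGB2HSV); K=c["intrinsics"];E=c["extrinsics"]
P=pts(c)
def plane(uv,h):
    d=np.array([(uv[0]-K[0,2])/K[0,0],-(uv[1]-K[1,2])/K[1,1],-1])@E[:3,:3].T
    return E[:3,3]+d*(h-E[2,3])/d[2]
def rep(name,m,h,n=2):
    m=cv2.morphologyEx(m.astype(np.uint8),cv2.MORPH_OPEN,np.ones((2,2)))
    cs,_=cv2.findContours(m,cv2.RETR_EXTERNAL,cv2.CHAIN_APPROX_NONE)
    for k in sorted(cs,key=cv2.contourArea)[::-1][:n]:
        w=np.array([plane(p[0],h)[:2] for p in k])
        q=cv2.minAreaRect((w*1000).astype(np.float32)); 
        mm=np.zeros(m.shape,np.uint8);cv2.drawContours(mm,[k],-1,1,-1)
        print(name,cv2.minAreaRect(k)[0],np.round(q[0],1),np.round(q[1],1),round(q[2],1),"z",np.round(np.percentile(P[mm>0][:,2],[10,50,90]),4))
H,S,V=[hsv[...,i].astype(int) for i in range(3)]
v,u=np.mgrid[:400,:640]
box=lambda a,b,x,y:(u>a)&(u<b)&(v>x)&(v<y)
print(hsv[214,235],hsv[195,483],hsv[220,480],hsv[171,470])
rep("brass",(H>22)&(H<33)&(S>100)&(V>110)&box(170,260,170,245),.02)
rep("cradle",(H>100)&(H<125)&(S>110)&box(430,520,145,240),.014,1)
rep("steel",(S<60)&(V>120)&box(430,520,145,240),.045,1)
rep("red",((H<8)|(H>172))&(S>150)&(V>60)&box(450,500,155,190),.055,1)
rep("alu",(S<60)&(V>120)&box(290,335,220,280),.02,1)
big=[cv2.resize(c["image"][y:y+100,x:x+130],None,fx=5,fy=5,interpolation=cv2.INTER_CUBIC) for x,y in[(415,143)]]
save("crop",big[0])
E
```

```text
[ 26 169 172] [138  16 160] [111 141 121] [  2 199 151]
brass (235.66799926757812, 215.5760040283203) [507.1 270.5] [36.2 79.3] 79.5 z [0.0145 0.0202 0.0225]
brass (189.0, 191.0) [561.4 367.8] [55.8 25.1] 0.9 z [0.0103 0.0146 0.0169]
cradle (476.43170166015625, 194.03929138183594) [ 540.  -233.7] [144.4  86.5] 26.3 z [0.012  0.0158 0.0459]
steel (481.9212341308594, 191.21853637695312) [ 540.6 -234.9] [80.3 36.4] 26.4 z [0.0417 0.0446 0.0469]
red (470.8000793457031, 171.0999755859375) [ 580.8 -212. ] [ 7.2 38.1] 24.9 z [0.0448 0.0542 0.0564]
alu (312.15203857421875, 250.16400146484375) [431.6 113.8] [37.9 81.9] 78.4 z [0.0011 0.0196 0.0223]
```

View pics/crop.png

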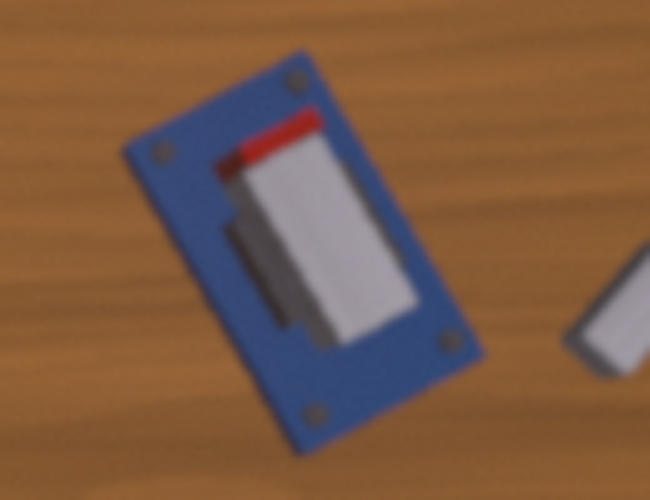

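The measured sizes and heights match what was given. Brass block: (0.507, 0.2705), yaw −10.5°. Cradle: (0.540, −0.2345), yaw 26.4°, with the stop at its +x end. The jaws' y axis is at 113.3° and needs to be at 79.5°, so I have to turn −33.8°.

Call:
{"method": "play_rows", "body": {"commands": [[[0.013,0.043,0,0,0,-0.03,0],[0.026,0.086,0,0,0,-0.06,0],[0.039,0.129,0,0,0,-0.09,0],[0.052,0.172,0,0,0,-0.12,0],[0.065,0.215,0,0,0,-0.15,0]]]}}

```text
time_s: 0.6
tcp_pos: [0.3116, -0.3574, 0.2221]
ee_rot: [[-0.968, -0.251, -0.0], [-0.251, 0.968, 0.0], [0.0, 0.001, -1.0]]
wrist_force: [1.0, -0.6, 0.9]
gripper_width: 1.003
```

Call:
{"method": "play_rows", "body": {"commands": [[[0.013,0.043,0,0,0,-0.03,0],[0.026,0.086,0,0,0,-0.06,0],[0.039,0.129,0,0,0,-0.09,0],[0.052,0.172,0,0,0,-0.12,0],[0.065,0.215,0,0,0,-0.15,0]]]}}

```text
time_s: 1.1
tcp_pos: [0.3766, -0.1424, 0.2225]
ee_rot: [[-0.995, -0.104, 0.0], [-0.104, 0.995, 0.0], [-0.0, 0.0, -1.0]]
wrist_force: [0.3, 0.7, 0.5]
gripper_width: 1.002
```

Call:
{"method": "play_rows", "body": {"commands": [[[0.013,0.043,0,0,0,-0.03,0],[0.026,0.086,0,0,0,-0.06,0],[0.039,0.129,0,0,0,-0.09,0],[0.052,0.172,0,0,0,-0.12,0],[0.065,0.215,0,0,0,-0.15,0]]]}}

```text
time_s: 1.6
tcp_pos: [0.4416, 0.0727, 0.2225]
ee_rot: [[-0.999, 0.045, -0.0], [0.045, 0.999, 0.0], [0.0, 0.0, -1.0]]
wrist_force: [1.0, 0.0, 0.4]
gripper_width: 1.002
```

Call:
{"method": "play_rows", "body": {"commands": [[[0.013,0.04,0,0,0,-0.03,0],[0.026,0.08,0,0,0,-0.06,0],[0.039,0.12,0,0,0,-0.09,0],[0.052,0.16,0,0,0,-0.12,0],[0.065,0.199,0,0,0,-0.14,0]]]}}

```text
time_s: 2.1
tcp_pos: [0.5067, 0.2714, 0.2221]
ee_rot: [[-0.983, 0.184, -0.001], [0.184, 0.983, -0.001], [0.001, -0.001, -1.0]]
wrist_force: [0.4, 0.5, -0.0]
gripper_width: 0.997
```

```bash
cat >> h.py <<'E'
def wrist(name):
    s=r.sense(); c=r.capture("wrist"); T=np.eye(4); T[:3,:3]=s["ee_rot"]; T[:3,3]=s["tcp_pos"]
    save(name,c["image"]); E=T@c["mount"]; return s,c,E,pts(c,E)
def ray(c,E,uv,h):
    K=c["intrinsics"]; d=np.array([(uv[0]-K[0,2])/K[0,0],-(uv[1]-K[1,2])/K[1,1],-1])@E[:3,:3].T
    return E[:3,3]+d*(h-E[2,3])/d[2]
def rects(c,E,P,m,h,n=1):
    m=cv2.morphologyEx(m.astype(np.uint8),cv2.MORPH_OPEN,np.ones((3,3)))
    cs,_=cv2.findContours(m,cv2.RETR_EXTERNAL,cv2.CHAIN_APPROX_NONE)
    for k in sorted(cs,key=cv2.contourArea)[::-1][:n]:
        w=np.array([ray(c,E,p[0],h)[:2] for p in k]); q=cv2.minAreaRect((w*1000).astype(np.float32))
        mm=np.zeros(m.shape,np.uint8);cv2.drawContours(mm,[k],-1,1,-1)
        print(np.round(cv2.minAreaRect(k)[0]),np.round(q[0],1),np.round(q[1],1),round(q[2],1),"z",np.round(np.percentile(P[mm>0][:,2],[10,50,90]),4))
E
python3 - <<'E'
from h import *
s,c,E,P=wrist("w1"); print(c["mount"],c.keys())
H,S,V=[x.astype(int) for x in cv2.split(cv2.cvtColor(c["image"],cv2.COLOR_RGB2HSV))]
rects(c,E,P,(H>22)&(H<33)&(S>100)&(V>90),.02,3)
rects(c,E,P,(P[...,2]>.015)&(P[...,2]<.03)&(H>20)&(H<35),.02,2)
E
```

```text
[[ 4.67959615e-04  9.60003026e-01  2.79989235e-01  7.65986302e-02]
 [ 9.99999683e-01 -6.29668382e-04  4.87604767e-04  8.17509968e-05]
 [ 6.44402420e-04  2.79988918e-01 -9.60003016e-01 -1.62308824e-01]
 [ 0.00000000e+00  0.00000000e+00  0.00000000e+00  1.00000000e+00]] dict_keys(['image', 'range_z', 'intrinsics', 'mount'])
[544. 228.] [617.4 503.1] [79.3 39. ] 79.5 z [0.0293 0.0524 0.0761]
[420. 202.] [562.7 370.9] [56.5 25.1] 0.2 z [0.0135 0.0145 0.0154]
[326. 167.] [506.3 277.5] [26.7 40.7] 80.3 z [0.019  0.02   0.0208]
[326. 168.] [506.7 276.4] [28.9 41.8] 80.3 z [0.019  0.02   0.0208]
[520. 224.] [608.7 475.3] [14.  48.3] 46.2 z [0.0232 0.0264 0.0292]
```

View pics/w1.png

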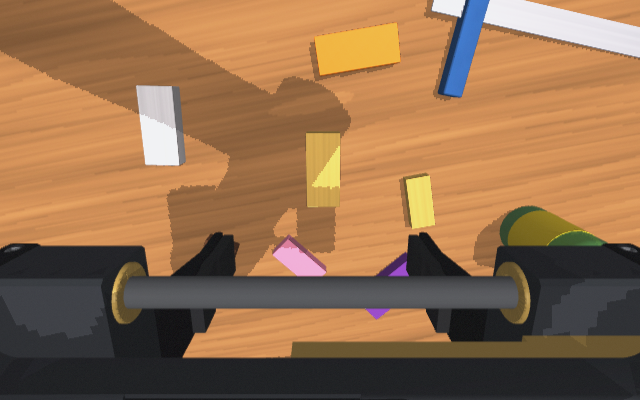

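The brass block lies between (306,133) and (340,207), partly shadowed, with its sides parallel to the fingers' plane of symmetry. Re-measuring with a shadow-proof mask (height, hue and a window).

```bash
python3 - <<'E'
from h import *
s,c,E,P=wrist("w2")
H,S,V=[x.astype(int) for x in cv2.split(cv2.cvtColor(c["image"],cv2.COLOR_RGB2HSV))]
v,u=np.mgrid[:400,:640]; win=(u>290)&(u<355)&(v>120)&(v<220)
rects(c,E,P,win&(P[...,2]>.0165)&(P[...,2]<.024),.02)
rects(c,E,P,win&(H>18)&(S>70),.02)
for p in[(306,133),(339,133),(340,207),(306,207)]: print(ray(c,E,p,.02).round(4))
print(s["tcp_pos"],np.degrees(np.arctan2(s["ee_rot"][1,1],s["ee_rot"][0,1])))
E
```

```text
[317. 168.] [508.8 273.3] [35.9 78.2] 79.6 z [0.019 0.02  0.021]
[317. 167.] [508.3 273.4] [35.4 79.2] 79.6 z [0.019 0.02  0.021]
[0.4703 0.269  0.02  ]
[0.4764 0.3022 0.02  ]
[0.5551 0.29   0.02  ]
[0.5484 0.2537 0.02  ]
[0.50925684 0.27655666 0.22135396] 79.55480302816868
```

Call:
{"method": "play_rows", "body": {"commands": [[[0,0,0,0,0,0,0],[0,0,0,0,0,0,0]]]}}

```text
time_s: 2.4
tcp_pos: [0.5062, 0.2689, 0.2222]
ee_rot: [[-0.983, 0.183, -0.001], [0.183, 0.983, -0.001], [0.001, -0.001, -1.0]]
wrist_force: [-0.7, -0.5, -0.0]
gripper_width: 0.998
```

```bash
python3 - <<'E'
from h import *
for i in range(2):
    s,c,E,P=wrist("w3")
    H,S,V=[x.astype(int) for x in cv2.split(cv2.cvtColor(c["image"],cv2.COLOR_RGB2HSV))]
    v,u=np.mgrid[:400,:640]; win=(u>280)&(u<360)&(v>110)&(v<230)
    rects(c,E,P,win&(P[...,2]>.0165)&(P[...,2]<.024),.02)
    rects(c,E,P,win&(H>18)&(S>70),.02)
    print(s["tcp_pos"],s["joint_velocities"].round(2),np.degrees(np.arctan2(s["ee_rot"][1,1],s["ee_rot"][0,1])))
E
```

```text
[325. 170.] [508.9 273.2] [35.7 78.9] 80.0 z [0.019 0.02  0.021]
[326. 169.] [508.5 273.7] [35.1 79.9] 78.9 z [0.0189 0.02   0.021 ]
[0.50621353 0.26887421 0.22222639] [-0.47 -0.9  -0.09  0.21  0.07 -0.07] 79.427980703447
[325. 169.] [508.7 273.2] [35.8 79.9] 79.9 z [0.0189 0.0199 0.0209]
[326. 169.] [508.7 273.4] [35.3 79.7] 79.4 z [0.0189 0.02   0.0209]
[0.50628147 0.26867298 0.22253264] [-0.28 -0.61  0.1  -0.    0.12 -0.1 ] 79.40408585130356
```

The arm overshot briefly and has now settled. The wrist view gives the block at (0.5087, 0.2733), and the top view agrees within 3 mm. Descending.

Call:
{"method": "play_rows", "body": {"commands": [[[0.002,0.004,-0.03,0,0,0,0],[0.002,0.004,-0.07,0,0,0,0],[0.002,0.004,-0.11,0,0,0,0],[0.002,0.004,-0.145,0,0,0,0],[0.002,0.004,-0.17,0,0,0,0]]]}}

```text
time_s: 3.0
tcp_pos: [0.5078, 0.272, 0.0508]
ee_rot: [[-0.983, 0.185, -0.002], [0.185, 0.983, -0.001], [0.002, -0.002, -1.0]]
wrist_force: [-0.3, 0.8, 0.4]
gripper_width: 1.001
```

Call:
{"method": "play_rows", "body": {"commands": [[[0,0,-0.018,0,0,0,0],[0,0,-0.032,0,0,0,0],[0,0,-0.041,0,0,0,0],[0,0,-0.046,0,0,0,0],[0,0,-0.046,0,0,0,0]]]}}

```text
time_s: 3.5
tcp_pos: [0.5087, 0.2734, 0.0065]
ee_rot: [[-0.983, 0.184, -0.0], [0.184, 0.983, -0.0], [0.0, -0.0, -1.0]]
wrist_force: [-0.6, 0.1, 0.9]
gripper_width: 1.002
```

Call:
{"method": "play_rows", "body": {"commands": [[[0,0,0,0,0,0,0.5],[0,0,0,0,0,0,1],[0,0,0,0,0,0,1],[0,0,0,0,0,0,1],[0,0,0,0,0,0,1]]]}}

```text
time_s: 4.0
tcp_pos: [0.5088, 0.2739, 0.0068]
ee_rot: [[-0.983, 0.183, 0.0], [0.183, 0.983, 0.0], [-0.0, 0.0, -1.0]]
wrist_force: [0.6, 0.4, 0.6]
gripper_width: 0.634
```

Call:
{"method": "play_rows", "body": {"commands": [[[0,0,0,0,0,0,1],[0,0,0,0,0,0,1],[0,0,0,0,0,0,1]]]}}

```text
time_s: 4.3
tcp_pos: [0.5087, 0.2737, 0.0065]
ee_rot: [[-0.983, 0.183, -0.0], [0.183, 0.983, -0.0], [0.0, -0.0, -1.0]]
wrist_force: [-0.6, -0.5, 0.4]
gripper_width: 0.413
```

The grip is good: 0.413 × 87 ≈ 36 mm. Lifting, then carrying high to a hover above the open end, turning +36.9°.

Call:
{"method": "play_rows", "body": {"commands": [[[0,0,0.005,0,0,0,1],[0,0,0.02,0,0,0,1],[0,0,0.055,0,0,0,1],[0,0,0.095,0,0,0,1],[0,0,0.135,0,0,0,1]]]}}

```text
time_s: 4.8
tcp_pos: [0.5076, 0.273, 0.1417]
ee_rot: [[-0.983, 0.184, -0.003], [0.184, 0.983, -0.002], [0.003, -0.002, -1.0]]
wrist_force: [1.3, 0.6, -3.7]
gripper_width: 0.413
```

Call:
{"method": "play_rows", "body": {"commands": [[[0,-0.025,0.035,0,0,0.04,1],[0,-0.06,0.065,0,0,0.09,1],[0,-0.1,0.085,0,0,0.14,1],[0,-0.14,0.1,0,0,0.19,1],[0,-0.18,0.105,0,0,0.24,1]]]}}

```text
time_s: 5.3
tcp_pos: [0.5083, 0.0925, 0.2478]
ee_rot: [[-0.998, -0.058, 0.001], [-0.058, 0.998, 0.001], [-0.001, 0.001, -1.0]]
wrist_force: [0.2, -0.0, -4.3]
gripper_width: 0.413
```

Call:
{"method": "play_rows", "body": {"commands": [[[0,-0.04,0,0,0,0.05,1],[0,-0.08,0,0,0,0.1,1],[0,-0.12,0,0,0,0.15,1],[0,-0.16,0,0,0,0.2,1],[-0.002,-0.2,0,0,0,0.25,1]]]}}

```text
time_s: 5.8
tcp_pos: [0.5055, -0.1075, 0.2456]
ee_rot: [[-0.953, -0.303, -0.002], [-0.303, 0.953, 0.001], [0.002, 0.002, -1.0]]
wrist_force: [0.5, 0.4, -4.1]
gripper_width: 0.409
```

Call:
{"method": "play_rows", "body": {"commands": [[[-0.001,-0.04,0,0,0,0.05,1],[-0.002,-0.075,0,0,0,0.09,1],[-0.002,-0.105,0,0,0,0.12,1],[-0.002,-0.13,0,0,0,0.14,1],[-0.002,-0.145,0,0,0,0.154,1]]]}}

```text
time_s: 6.3
tcp_pos: [0.5034, -0.2525, 0.2451]
ee_rot: [[-0.897, -0.442, -0.003], [-0.442, 0.897, 0.002], [0.002, 0.003, -1.0]]
wrist_force: [-0.2, 1.0, -3.6]
gripper_width: 0.407
```

Call:
{"method": "play_rows", "body": {"commands": [[[0,0,0,0,0,0,1],[0,0,0,0,0,0,1],[0,0,0,0,0,0,1],[0,0,0,0,0,0,1]]]}}

```text
time_s: 6.7
tcp_pos: [0.5047, -0.2503, 0.2465]
ee_rot: [[-0.896, -0.445, -0.0], [-0.445, 0.896, 0.0], [0.0, 0.0, -1.0]]
wrist_force: [-0.4, 0.1, -4.3]
gripper_width: 0.411
```

```bash
python3 - <<'E'
from h import *
s,c,E,P=wrist("w4"); np.savez("w4.npz",E=E,P=P,**c)
H,S,V=[x.astype(int) for x in cv2.split(cv2.cvtColor(c["image"],cv2.COLOR_RGB2HSV))]
print("steel");rects(c,E,P,(P[...,2]>.041)&(P[...,2]<.049),.045,2)
print("steel col");rects(c,E,P,(S<50)&(V>110),.045,2)
print("plate");rects(c,E,P,(H>100)&(H<125)&(S>110),.014,1)
print(s["tcp_pos"],s["wrist_force"],np.degrees(np.arctan2(s["ee_rot"][1,1],s["ee_rot"][0,1])))
E
```

```text
steel
[ 62. 222.] [ 685.1 -477.2] [67.2 10.6] 52.7 z [0.042  0.0451 0.048 ]
[314. 172.] [ 510.4 -255.8] [ 3.2 22.2] 26.4 z [0.0438 0.0447 0.0456]
steel col
[353. 296.] [ 623.2 -148.6] [ 30.6 133.7] 26.4 z [0.3327 0.3337 0.3346]
[207. 127.] [ 517.7 -373.6] [24.5 87.1] 45.4 z [0.0216 0.0255 0.0268]
plate
[320. 154.] [ 496.2 -256. ] [47.9 89.3] 27.7 z [0.0129 0.014  0.0153]
[ 0.50466614 -0.25034168  0.24647028] [-0.44673115  0.07940067 -4.29403315] 116.40177455142053
```

View pics/w4.png

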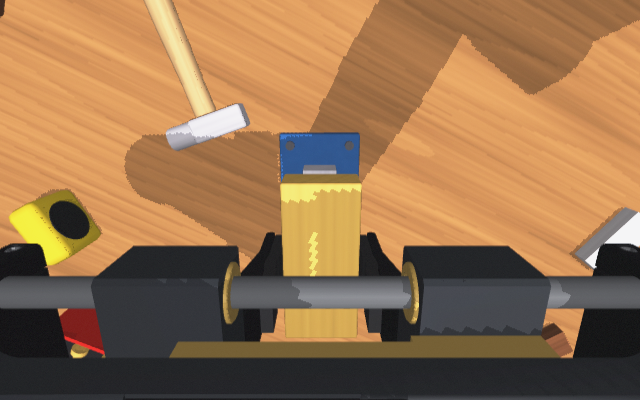

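The held brass block is at (281–362, 175–340) and square to the jaws. Beyond it the plate's open end runs from (280,133) to (359,133), and the steel end is at row ~165, columns 303–336. I'll measure these edges.

```bash
python3 - <<'E'
from h import *
d=dict(np.load("w4.npz")); P=d["P"];E=d["E"];s=r.sense()
th=np.radians(26.4); R=np.array([[np.cos(th),np.sin(th)],[-np.sin(th),np.cos(th)]]); o=np.array([.5403,-.2343])
L=(P[...,:2]-o)@R.T*1000   # cradle-frame mm
print("tcp in cradle",(R@(s["tcp_pos"][:2]-o)*1000).round(1))
v,u=np.mgrid[:400,:640]; Z=P[...,2]
def ex(n,m): 
    print(n,m.sum(),"x",np.percentile(L[m][:,0],[1,99]).round(1),"y",np.percentile(L[m][:,1],[1,99]).round(1),"z",np.percentile(Z[m],[5,50,95]).round(4))
ex("steel",(abs(u-320)<45)&(v<200)&(Z>.041)&(Z<.05))
H,S,V=[x.astype(int) for x in cv2.split(cv2.cvtColor(d["image"],cv2.COLOR_RGB2HSV))]
pl=(abs(u-320)<60)&(v<200)&(Z>.010)&(Z<.018)&(H>100)&(H<125); ex("plate",pl)
b=(abs(u-320)<50)&(v>160)&(v<270)&(Z>.254)&(Z<.266); ex("brass top",b)
# edges by colour, rows of brass
for row in(190,210,228):
    c_=np.where(b[row])[0]; p=[(R@(ray(d,E,(q,row),.2605)[:2]-o)*1000).round(1) for q in(c_.min()-.5,c_.max()+.5)]; print(row,p)
for row in(140,150): 
    c_=np.where(pl[row])[0]; print(row,[(R@(ray(d,E,(q,row),.014)[:2]-o)*1000).round(1) for q in(c_.min()-.5,c_.max()+.5)])
for row in(167,170): 
    c_=np.where(((Z>.041)&(Z<.05))[row]&(abs(u[row]-320)<45))[0]; print(row,[(R@(ray(d,E,(q,row),.045)[:2]-o)*1000).round(1) for q in(c_.min()-.5,c_.max()+.5)])
print("wires",[ (R@(ray(d,E,q,.014)[:2]-o)*1000).round(1) for q in((280,133),(359,133))])
E
```

```text
tcp in cradle [-39.    1.4]
steel 144 x [-38.3 -34.4] y [-17.   17.9] z [0.0417 0.0448 0.0458]
plate 2855 x [-73.  -27.6] y [-43.8  44. ] z [0.0126 0.0139 0.0155]
brass top 7387 x [-78.3 -36.8] y [-18.9  20.8] z [0.2586 0.2599 0.261 ]
190 [array([-75.1, -16.7]), array([-75.1,  19.1])]
210 [array([-65.9, -16.5]), array([-65.9,  19. ])]
228 [array([-57.3, -16.8]), array([-57.4,  19.3])]
140 [array([-65.4, -44.3]), array([-65.5,  45. ])]
150 [array([-54.2, -44.7]), array([-54.3,  44.2])]Traceback (most recent call last):
  File "<stdin>", line 19, in <module>
    return umr_minimum(a, axis, None, out, keepdims, initial, where)
ValueError: zero-size array to reduction operation minimum which has no identity
```

The brass block is parallel to the steel but about 1.2 mm off towards +y, so I'll shift it about (0, −0.0015) and descend. Contact is expected at TCP z ≈ 0.0515.

Call:
{"method": "play_rows", "body": {"commands": [[[0,-0.0015,-0.03,0,0,0,1],[0,-0.0015,-0.07,0,0,0,1],[0,-0.0015,-0.11,0,0,0,1],[0,-0.0015,-0.145,0,0,0,1],[0,-0.0015,-0.17,0,0,0,1]]]}}

```text
time_s: 7.25
tcp_pos: [0.5037, -0.2519, 0.0743]
ee_rot: [[-0.896, -0.444, -0.003], [-0.444, 0.896, 0.001], [0.002, 0.002, -1.0]]
wrist_force: [0.8, 0.1, -4.8]
gripper_width: 0.405
```

Call:
{"method": "play_rows", "body": {"commands": [[[0,0,-0.006,0,0,0,1],[0,0,-0.012,0,0,0,1],[0,0,-0.016,0,0,0,1],[0,0,-0.016,0,0,0,1],[0,0,-0.016,0,0,0,1]]]}}

```text
time_s: 7.75
tcp_pos: [0.5056, -0.2529, 0.0618]
ee_rot: [[-0.896, -0.444, 0.002], [-0.444, 0.896, -0.001], [-0.002, -0.002, -1.0]]
wrist_force: [0.4, -0.6, -4.5]
gripper_width: 0.409
```

```bash
python3 - <<'E'
from h import *
s=r.sense(); print(s["tcp_pos"],s["wrist_force"],s["ee_rot"].round(4),s["moment"])
th=np.radians(26.4); R=np.array([[np.cos(th),np.sin(th)],[-np.sin(th),np.cos(th)]]); o=np.array([.5403,-.2343])
print((R@(s["tcp_pos"][:2]-o)*1000).round(1))
c=r.capture("scene"); save("s2",cv2.resize(c["image"][200:350,90:290],None,fx=4,fy=4,interpolation=cv2.INTER_CUBIC))
E
```

```text
[ 0.50555055 -0.25289167  0.06175546] [ 0.38137454 -0.58709974 -4.49021597] [[-8.96e-01 -4.44e-01  2.30e-03]
 [-4.44e-01  8.96e-01 -6.00e-04]
 [-1.80e-03 -1.60e-03 -1.00e+00]] [ 0.00285904 -0.0349503   0.00145442]
[-39.4  -1.2]
```

View pics/s2.png

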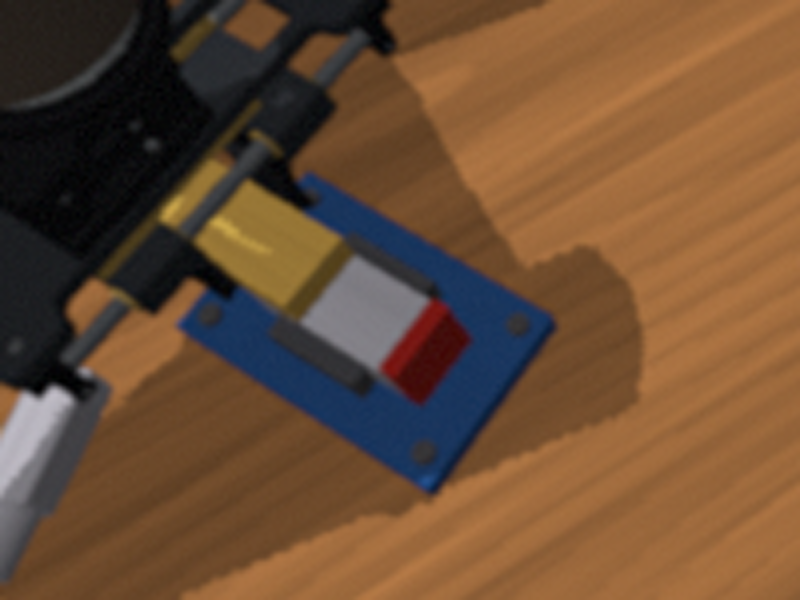

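The brass block is in line, hanging over the steel's open half with the stop clear of it. I'll settle and then measure sideways from the wrist before touching down.

Call:
{"method": "play_rows", "body": {"commands": [[[0,0,-0.002,0,0,0,1],[0,0,-0.004,0,0,0,1],[0,0,-0.006,0,0,0,1],[0,0,-0.006,0,0,0,1],[0,0,-0.006,0,0,0,1]]]}}

```text
time_s: 8.3
tcp_pos: [0.5047, -0.2527, 0.0544]
ee_rot: [[-0.896, -0.444, -0.0], [-0.444, 0.896, 0.0], [0.0, 0.0, -1.0]]
wrist_force: [0.5, 1.4, -3.8]
gripper_width: 0.408
```

Call:
{"method": "play_rows", "body": {"commands": [[[0,0,0,0,0,0,1],[0,0,0,0,0,0,1],[0,0,0,0,0,0,1]]]}}

```text
time_s: 8.6
tcp_pos: [0.5048, -0.2527, 0.0546]
ee_rot: [[-0.896, -0.444, 0.0], [-0.444, 0.896, -0.0], [-0.0, -0.0, -1.0]]
wrist_force: [-0.9, 0.0, -5.0]
gripper_width: 0.411
```

```bash
cat >> h.py <<'E'
th=np.radians(26.4); R=np.array([[np.cos(th),np.sin(th)],[-np.sin(th),np.cos(th)]]); o=np.array([.5403,-.2343])
def fit(name):
    s,c,E,P=wrist(name); print("tcp cr",(R@(s["tcp_pos"][:2]-o)*1000).round(1),s["tcp_pos"][2].round(4),s["wrist_force"].round(1))
    L=(P[...,:2]-o)@R.T*1000; Z=P[...,2]; v,u=np.mgrid[:400,:640]
    H,S,V=[x.astype(int) for x in cv2.split(cv2.cvtColor(c["image"],cv2.COLOR_RGB2HSV))]
    bl=(H>100)&(H<125)&(S>110)&(Z<.02)&(Z>.008)&(abs(u-320)<200)
    zt=s["tcp_pos"][2]+.0135; br=(abs(Z-zt)<.005)&(abs(u-320)<90)&(H>15)&(H<40)&(v<260)
    for n,m,h in(("plate",bl,.014),("brass",br,zt)):
        rows=[q for q in range(400) if m[q].sum()>30]
        if not rows: print(n,"none"); continue
        for q in np.linspace(rows[0]+2,rows[-1]-2,5).astype(int):
            k=np.where(m[q])[0]
            if len(k)==0: continue
            a,b=[(R@(ray(c,E,(x,q),h)[:2]-o)*1000) for x in(k.min()-.5,k.max()+.5)]; print(n,q,k.min(),k.max(),"x %.1f y %.1f..%.1f mid %.2f"%(a[0],a[1],b[1],(a[1]+b[1])/2))
        print(n,"x-min",(R@(ray(c,E,(320,rows[0]-.5),h)[:2]-o)*1000).round(1))
E
python3 - <<'E'
from h import *
fit("w5")
E
```

```text
tcp cr [-40.   -0.7] 0.0546 [-0.9  0.  -5. ]
plate 171 249 395 x -72.7 y -43.2..43.2 mid 0.01
plate 212 250 394 x -47.2 y -44.1..44.1 mid 0.03
plate 254 252 392 x -19.3 y -44.4..44.5 mid 0.05
plate 338 261 380 x 43.3 y -41.7..39.9 mid -0.92
plate x-min [-74.2  -1.2]
brass 183 281 360 x -79.1 y -18.3..16.5 mid -0.90
brass 201 281 360 x -70.9 y -18.6..16.8 mid -0.90
brass 220 281 360 x -62.0 y -18.9..17.1 mid -0.91
brass 238 282 359 x -53.2 y -18.7..16.9 mid -0.91
brass 257 282 359 x -43.7 y -19.0..17.2 mid -0.91
brass x-min [-80.2  -1.1]
```

View pics/w5.png

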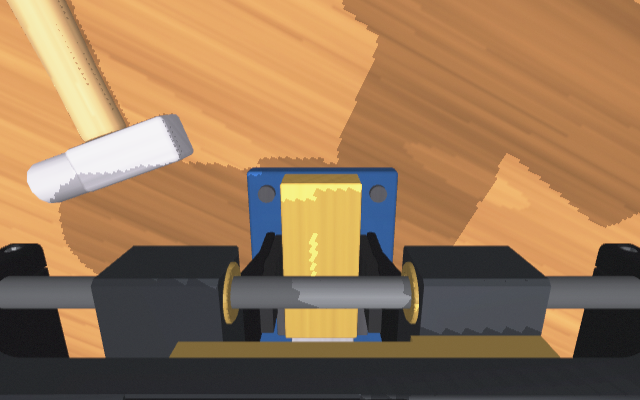

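The brass centreline is −0.9 mm from the plate's, yaw is parallel, and its end is at −80 mm, which gives half overlap. Correcting (−0.0004, +0.0008) and easing down.

Call:
{"method": "play_rows", "body": {"commands": [[[-0.0004,0.0008,0,0,0,0,1],[-0.0004,0.0008,-0.001,0,0,0,1],[-0.0004,0.0008,-0.002,0,0,0,1],[-0.0004,0.0008,-0.003,0,0,0,1],[-0.0004,0.0008,-0.003,0,0,0,1]]]}}

```text
time_s: 9.15
tcp_pos: [0.5044, -0.2519, 0.0516]
ee_rot: [[-0.896, -0.444, 0.0], [-0.444, 0.896, -0.0], [-0.0, -0.0, -1.0]]
wrist_force: [-0.2, -0.3, -4.7]
gripper_width: 0.406
```

Call:
{"method": "play_rows", "body": {"commands": [[[0,0,-0.0005,0,0,0,1],[0,0,-0.001,0,0,0,1],[0,0,-0.001,0,0,0,1]]]}}

```text
time_s: 9.45
tcp_pos: [0.5044, -0.2519, 0.0515]
ee_rot: [[-0.896, -0.444, 0.0], [-0.444, 0.896, -0.0], [-0.0, -0.0, -1.0]]
wrist_force: [-2.9, 2.2, 5.8]
gripper_width: 0.409
```

Contact: Fz went from −4.7 to +5.8 N at TCP z = 0.0515, as predicted. Sliding along (0.896, 0.444) with this light pressure.

Call:
{"method": "play_rows", "body": {"commands": [[[0.0018,0.0009,0,0,0,0,1],[0.0045,0.0022,0,0,0,0,1],[0.0072,0.0036,0,0,0,0,1],[0.0099,0.0049,0,0,0,0,1],[0.0125,0.0062,0,0,0,0,1]]]}}

```text
time_s: 9.95
tcp_pos: [0.5159, -0.2468, 0.0515]
ee_rot: [[-0.896, -0.444, -0.002], [-0.444, 0.896, -0.001], [0.002, -0.0, -1.0]]
wrist_force: [-5.0, -1.9, 6.0]
gripper_width: 0.408
```

Call:
{"method": "play_rows", "body": {"commands": [[[0.0027,0.0013,0,0,0,0,1],[0.0054,0.0027,0,0,0,0,1],[0.0081,0.004,0,0,0,0,1],[0.0108,0.0053,0,0,0,0,1],[0.0134,0.0066,0,0,0,0,1]]]}}

```text
time_s: 10.45
tcp_pos: [0.5293, -0.2402, 0.0515]
ee_rot: [[-0.896, -0.444, -0.002], [-0.444, 0.896, -0.001], [0.002, -0.0, -1.0]]
wrist_force: [-4.9, -2.7, 5.7]
gripper_width: 0.409
```

```bash
python3 - <<'E'
from h import *
fit("w6")
E
```

```text
tcp cr [-12.5  -0.4] 0.0515 [-4.9 -2.7  5.7]
plate 126 243 400 x -71.6 y -44.2..44.1 mid -0.07
plate 153 244 399 x -56.4 y -44.6..44.5 mid -0.06
plate 180 246 397 x -40.6 y -44.4..44.3 mid -0.05
plate 207 248 395 x -24.0 y -44.2..44.1 mid -0.04
plate 235 250 394 x -6.0 y -44.0..44.6 mid 0.27
plate x-min [-72.9  -0.9]
brass 182 281 360 x -52.0 y -18.1..16.8 mid -0.64
brass 200 280 360 x -43.8 y -18.8..17.0 mid -0.86
brass 219 281 360 x -34.9 y -18.6..17.3 mid -0.64
brass 238 282 359 x -25.7 y -18.4..17.1 mid -0.64
brass 257 282 359 x -16.2 y -18.7..17.4 mid -0.65
brass x-min [-53.1  -0.9]
```

Call:
{"method": "play_rows", "body": {"commands": [[[0.0018,0.0015,0,0,0,0,1],[0.0042,0.0027,0,0,0,0,1],[0.0064,0.0038,0,0,0,0,1],[0.0082,0.0047,0,0,0,0,1],[0.0095,0.0054,0,0,0,0,1]]]}}

```text
time_s: 11.0
tcp_pos: [0.5388, -0.2349, 0.0515]
ee_rot: [[-0.896, -0.444, -0.002], [-0.444, 0.896, -0.001], [0.002, -0.001, -1.0]]
wrist_force: [-4.9, -2.4, 5.8]
gripper_width: 0.41
```

Call:
{"method": "play_rows", "body": {"commands": [[[0.0005,0.0002,0,0,0,0,1],[0.0009,0.0004,0,0,0,0,1],[0.0014,0.0007,0,0,0,0,1],[0.0018,0.0009,0,0,0,0,1]]]}}

```text
time_s: 11.4
tcp_pos: [0.5405, -0.2341, 0.0515]
ee_rot: [[-0.896, -0.444, -0.002], [-0.444, 0.896, -0.001], [0.002, -0.0, -1.0]]
wrist_force: [-5.7, -1.8, 6.4]
gripper_width: 0.411
```

No stop contact yet, so I'll continue in small steps.

Call:
{"method": "play_rows", "body": {"commands": [[[0.0005,0.0002,0,0,0,0,1],[0.0009,0.0004,0,0,0,0,1],[0.0009,0.0004,0,0,0,0,1]]]}}

```text
time_s: 11.7
tcp_pos: [0.5414, -0.2336, 0.0515]
ee_rot: [[-0.896, -0.444, -0.002], [-0.444, 0.896, -0.001], [0.002, -0.0, -1.0]]
wrist_force: [-4.8, -3.1, 6.7]
gripper_width: 0.407
```

Call:
{"method": "play_rows", "body": {"commands": [[[0.0005,0.0002,0,0,0,0,1],[0.0009,0.0004,0,0,0,0,1],[0.0009,0.0004,0,0,0,0,1]]]}}

```text
time_s: 12.0
tcp_pos: [0.5416, -0.2335, 0.0515]
ee_rot: [[-0.896, -0.444, -0.003], [-0.444, 0.896, -0.002], [0.004, 0.0, -1.0]]
wrist_force: [-6.3, -4.1, 6.5]
gripper_width: 0.41
```

Call:
{"method": "play_rows", "body": {"commands": [[[0.0005,0.0002,0,0,0,0,1],[0.0009,0.0004,0,0,0,0,1],[0.0009,0.0004,0,0,0,0,1]]]}}

```text
time_s: 12.3
tcp_pos: [0.5417, -0.2334, 0.0515]
ee_rot: [[-0.896, -0.444, -0.005], [-0.444, 0.896, -0.002], [0.005, 0.001, -1.0]]
wrist_force: [-8.7, -5.2, 6.8]
gripper_width: 0.412
```

```bash
python3 - <<'E'
from h import *
fit("w7")
c=r.capture("scene"); save("s3",cv2.resize(c["image"][220:320,120:240],None,fx=6,fy=6,interpolation=cv2.INTER_CUBIC))
E
```

```text
tcp cr [1.6 0.2] 0.0515 [-8.7 -5.2  6.8]
plate 101 240 400 x -71.1 y -44.4..44.0 mid -0.24
plate 134 242 399 x -53.2 y -44.5..44.5 mid 0.03
plate 168 244 397 x -33.7 y -44.5..44.5 mid 0.01
plate 201 246 395 x -13.8 y -44.5..44.5 mid 0.00
plate 235 248 393 x 7.9 y -44.6..44.6 mid -0.01
plate x-min [-72.4  -0.2]
brass 182 281 360 x -37.8 y -17.5..17.4 mid -0.05
brass 200 280 360 x -29.6 y -18.2..17.6 mid -0.28
brass 219 281 360 x -20.7 y -18.0..17.9 mid -0.06
brass 238 282 359 x -11.5 y -17.9..17.7 mid -0.06
brass 257 282 359 x -2.0 y -18.2..18.0 mid -0.07
brass x-min [-38.9  -0.3]
```

View pics/s3.png

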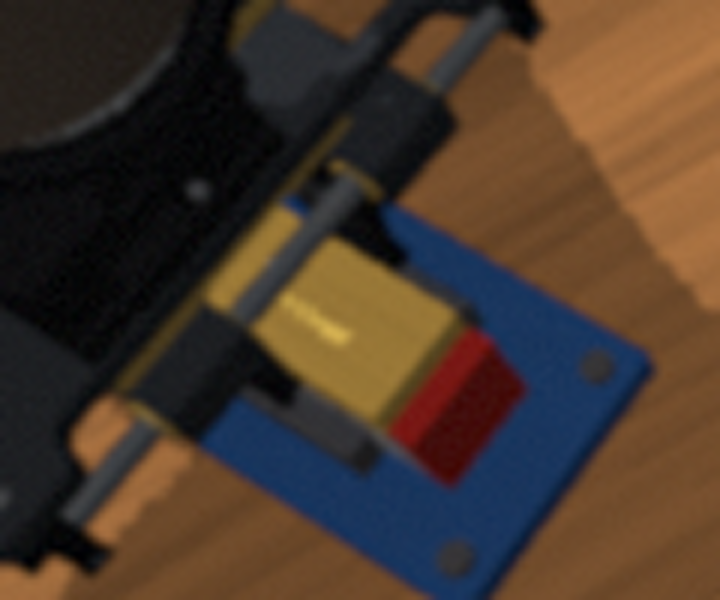

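The brass block is home: the TCP stalled, the push rose to about 10 N, its end meets the stop, and its centreline is within 0.1 mm of the plate's. Opening.

Call:
{"method": "play_rows", "body": {"commands": [[[0,0,0,0,0,0,0.8],[0,0,0,0,0,0,0.5],[0,0,0,0,0,0,0.2],[0,0,0,0,0,0,0],[0,0,0,0,0,0,0]]]}}

```text
time_s: 12.9
tcp_pos: [0.5448, -0.2315, 0.0505]
ee_rot: [[-0.896, -0.444, 0.001], [-0.444, 0.896, -0.0], [-0.001, -0.0, -1.0]]
wrist_force: [0.2, -0.1, -0.8]
gripper_width: 0.687
```

Call:
{"method": "play_rows", "body": {"commands": [[[0,0,0,0,0,0,0],[0,0,0,0,0,0,0],[0,0,0,0,0,0,0],[0,0,0,0,0,0,0],[0,0,0,0,0,0,0]]]}}

```text
time_s: 13.4
tcp_pos: [0.5443, -0.2316, 0.0506]
ee_rot: [[-0.896, -0.444, 0.0], [-0.444, 0.896, -0.0], [-0.0, -0.0, -1.0]]
wrist_force: [-1.1, -0.7, -0.2]
gripper_width: 0.997
```

Call:
{"method": "play_rows", "body": {"commands": [[[0,0,0.01,0,0,0,0],[0,0,0.03,0,0,0,0],[0,0,0.06,0,0,0,0],[0,0,0.1,0,0,0,0],[0,0,0.14,0,0,0,0]]]}}

```text
time_s: 13.9
tcp_pos: [0.5439, -0.2316, 0.1926]
ee_rot: [[-0.896, -0.444, -0.0], [-0.444, 0.896, -0.0], [0.0, -0.0, -1.0]]
wrist_force: [1.3, -0.4, 0.2]
gripper_width: 0.999
```

Call:
{"method": "play_rows", "body": {"commands": [[[-0.02,-0.02,0.03,0,0,0,0],[-0.05,-0.05,0.05,0,0,0,0],[-0.08,-0.08,0.05,0,0,0,0],[-0.11,-0.11,0.05,0,0,0,0],[-0.13,-0.13,0.05,0,0,0,0]]]}}

```text
time_s: 14.4
tcp_pos: [0.4122, -0.3629, 0.2419]
ee_rot: [[-0.897, -0.443, 0.001], [-0.443, 0.897, -0.001], [-0.001, -0.001, -1.0]]
wrist_force: [0.2, 0.5, 0.1]
gripper_width: 1.003
```

```bash
python3 - <<'E'
from h import *
c=r.capture("top"); E=c["extrinsics"];P=pts(c)
H,S,V=[x.astype(int) for x in cv2.split(cv2.cvtColor(c["image"],cv2.COLOR_RGB2HSV))]
v,u=np.mgrid[:400,:640]; win=(u>440)&(u<515)&(v>150)&(v<235)
rects(c,E,P,win&(H>18)&(H<36)&(S>90)&(P[...,2]>.05),.065)
print("alu");rects(c,E,P,(S<60)&(V>120)&(u>290)&(u<335)&(v>220)&(v<280),.02)
save("t4",cv2.resize(c["image"][130:250,400:540],None,fx=5,fy=5,interpolation=cv2.INTER_CUBIC))
E
```

```text
[483. 189.] [ 542.4 -230.8] [79.2 38.8] 26.6 z [0.0618 0.0645 0.0667]
alu
[311. 249.] [433.7 115.8] [37.9 81.9] 78.4 z [0.0171 0.02   0.0222]
```

View pics/t4.png

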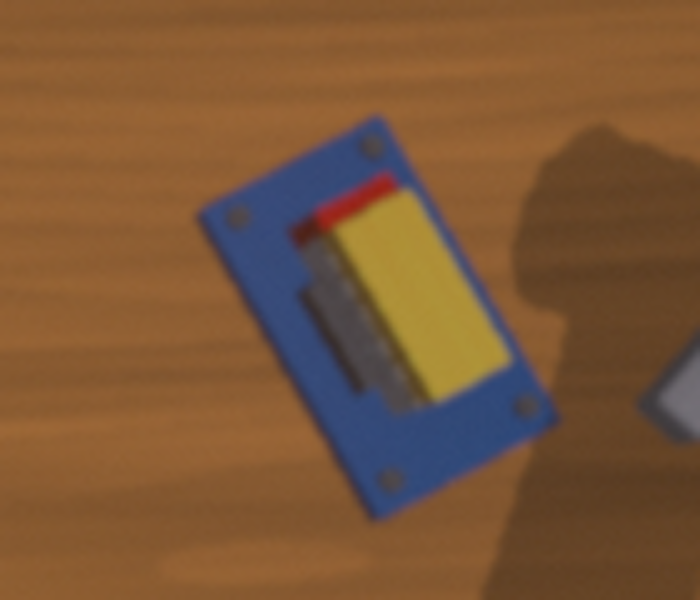

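The top view shows the brass block against the red stop, covering the steel, with its top at z ≈ 65 mm. The aluminium block reads 2 mm off, but the mask filter also changed, so I'll compare before and after with one method before handing in.

```bash
python3 - <<'E'
from h import *
a=dict(np.load("top.npz")); c=r.capture("top"); v,u=np.mgrid[:400,:640]
for n,d in(("before",a),("after",c)):
    E=d["extrinsics"];P=pts(d);H,S,V=[x.astype(int) for x in cv2.split(cv2.cvtColor(d["image"],cv2.COLOR_RGB2HSV))]
    w=(u>440)&(u<515)&(v>150)&(v<235)
    print(n,"stack");rects(d,E,P,w&((S<60)&(V>120) if n=="before" else (H>18)&(H<36)&(S>90)&(P[...,2]>.05)),.045 if n=="before" else .065)
    print("alu");rects(d,E,P,(S<60)&(V>120)&(u>290)&(u<335)&(v>220)&(v<280),.02)
    print("wood");rects(d,E,P,(P[...,2]>.014)&(P[...,2]<.03)&(u>280)&(u<330)&(v>140)&(v<195),.02)
    print("plate");rects(d,E,P,(H>100)&(H<125)&(S>110)&(u>430)&(u<520)&(v>145)&(v<240),.014)
print(r.sense()["time_s"])
E
```

```text
before stack
[481. 190.] [ 542.8 -233. ] [80.4 36.4] 26.5 z [0.0423 0.0447 0.0469]
alu
[311. 249.] [433.7 115.8] [37.9 81.9] 78.4 z [0.0171 0.0198 0.0223]
wood
[305. 167.] [606.  124.4] [36.5 80.5] 58.6 z [0.0179 0.0201 0.0225]
plate
[475. 193.] [ 542.2 -231.8] [144.5  86.6] 26.3 z [0.0115 0.0136 0.016 ]
after stack
[483. 189.] [ 542.4 -230.8] [79.3 38.7] 26.5 z [0.0616 0.0646 0.0668]
alu
[311. 249.] [433.7 115.8] [37.9 81.9] 78.4 z [0.017  0.02   0.0225]
wood
[305. 167.] [606.3 124.3] [36.4 80.2] 59.0 z [0.018  0.0201 0.0225]
plate
[475. 193.] [ 542.2 -231.7] [144.6  86.3] 26.2 z [0.0114 0.0136 0.0159]
14.5
```

The aluminium block and wood block haven't moved. The brass block matches the steel within measuring error: 0.6 mm along, and about 2 mm sideways from a mask widened to 38.7 mm by the side face. The close wrist view gave under 0.1 mm sideways. Handing in.

```bash
python3 -c "
from station import r
print(r.finish_job())"
```

```text
the job is handed in; nothing more can be done
None
```

The brass block is home on the steel block against the red stop. I handed the job in at about 14.5 s on the robot clock, and it reports no verdict.

I laid the brass block flat on the open end with about half its length overlapping. I then slid it 41 mm under about 10 N of light pressure, without lifting it, until it met the stop. After that I opened the gripper and moved the arm clear.

**Last checks:**
- **Home at the stop:** the tool stalled with the push rising to about 10 N. The pictures show no gap at the stop.
- **Height:** the top of the brass block reads about 65 mm, as it should with 20 mm of brass on the 45 mm steel face.
- **Angle:** 26.5°, the same as the steel.
- **Other blocks:** the aluminium block has not moved, and the wooden block reads the same to within 0.5 mm.
- **Forces:** the highest wrist force in the reports was about 12 N, well under the limit.

**One disagreement:** the final top view put the brass centre about 2 mm off the steel's sideways. The close wrist view, just before I let go, put it within about 0.1 mm of the plate's centreline. I trusted the wrist view, because the top-view mask also caught a side face and read 38.7 mm wide instead of 36. I did not measure the sideways position from close by after letting go.

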